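# Put the nail jar away and roll the bin's tambour cover shut

### The job

Put the jar of nails away in the roll-top bin: stand it upright on the bin's floor, between the two tins, then roll the tambour cover fully shut, until its pull rail is down at the front sill. Set the glass jar down gently, do not let it drop, and leave the two tins and the level where they are.

Things in the scene. Friction and masses are not known exactly. Their poses are not given: they have to be found in the camera images.
- bin: Roll-top bin, grey sheet steel, bolted down: 410 mm deep (x), 376 wide (y), 255 high. Origin: centre of its underside; x from front to back, y left, z up; the open front looks at the robot. D-shaped side sheets (8 mm, 360 mm apart): upright to z = 50 mm, then a half circle of radius 205 mm. Fixed back shell, radius 202 mm, from just behind the top (97 degrees round from the front) down to the back.
- cover_axis (a point): Centre line of the cover's circular track: half-way across the bin, at x = 0, z = 50 mm of the bin; the axis runs along y. Slats: outer face at radius 194 mm, inner at 186 mm.
- bin_floor (a point): On the bin's floor (12 mm above the bench), half-way across, 100 mm in front of the bin's centre. The two tins stand about 125 mm to its left and right, either way round, with at least 145 mm free between them for the jar. The shutting cover clears the jar if the jar's centre is no more than 40 mm further forward than this point.
- sill (a point): Middle of the top edge of the bin's fixed front sill, 52 mm above the bench and 201 mm in front of the bin's centre; the sill is 8 mm thick.
- cover (a joint): Tambour cover of aluminium slats in the circular track. Angle in rad: 0 fully shut (pull rail at the sill), 1.5 rolled right back (rail at the top). Starts rolled back, 1.28 to 1.5, far enough to put the jar in from above at the front. It stays where it is left; it takes 2 to 8 N at the rail along the track. It can be pushed shut from behind the rail: forwards over the top, then down.
- rail_edge (a point): Middle of the outer edge of the pull rail on the first slat: a straight bar along the bin's y, 300 mm long, 10 mm thick, standing out radially 38 mm proud of the slats, this edge at radius 232 mm about the cover axis. At cover angle q the rail points q + 0.07 rad above level, counted from the front: forward when shut, straight up when rolled back.
- jar_center (a point): Glass jar filled with nails, with a twist cap of steel: 60 mm diameter up to 80 mm, the cap 52 mm diameter, 105 mm high in all, about 0.3 kg. It stands upright on the bench, to the left or the right in front of the bin. This point is its centre, half-way up (52.5 mm above its foot); z points up along the jar.
- jar: The same jar; origin at the centre of its foot.
- tin_large: Sealed tin, 75 mm diameter, 80 mm high, standing on the bin's floor at one side; origin at the centre of its foot. Stays where it is.
- tin_small: Sealed tin, 60 mm diameter, 65 mm high, standing on the bin's floor at the other side; origin at the centre of its foot. Stays where it is.
- level: Chrome level, 180 mm long (its x), 22 mm wide, 45 mm high, standing on its long base on the bench on the other side from the jar; origin at the centre of its underside. Stays where it is.

How it is judged:
On the way, in this order (a step that is already met when the one before it is completed fails the run):
1. the jar stands upright on the bin's floor between the tins, let go (x of jar_center in the frame of bin between -0.16 and -0.02 m and y of jar_center in the frame of bin between -0.08 and 0.08 m and z of jar_center in the frame of bin between 0.056 and 0.073 m and angle between jar_center's own z axis and vertical below 0.12 rad and contact force between jar and the fingers below 0.2 N and linear speed of jar below 0.03 m/s), for 0.2 s.
2. the cover is rolled fully shut (value of joint cover below 0.04 rad), for 0.2 s.
At the end, for the whole second after the job is handed in: The jar stands upright (within 0.12 rad), at rest and let go, on the bin's floor between the tins (centre within 80 mm of the bin's middle line, 20 to 160 mm in front of its centre), and the cover is shut (angle under 0.04 rad, about 9 mm at the rail) (x of jar_center in the frame of bin between -0.16 and -0.02 m and y of jar_center in the frame of bin between -0.08 and 0.08 m and z of jar_center in the frame of bin between 0.056 and 0.073 m and angle between jar_center's own z axis and vertical below 0.12 rad and value of joint cover below 0.04 rad and contact force between jar and the fingers below 0.2 N and linear speed of jar below 0.02 m/s and not (velocity of joint cover above 0.05 rad/s)); the robot touches nothing.
It fails at once if the jar is dropped (moves faster than 0.5 m/s, a fall of 13 mm, while the fingers do not hold it) (linear speed of jar above 0.5 m/s and contact force between jar and the fingers below 0.2 N).
It fails at once if the large tin is moved more than 30 mm or tipped over (distance of tin_large from where it was at the start of the episode above 0.03 m or angle between tin_large's own z axis and vertical above 0.5 rad).
It fails at once if the small tin is moved more than 30 mm or tipped over (distance of tin_small from where it was at the start of the episode above 0.03 m or angle between tin_small's own z axis and vertical above 0.5 rad).
It fails at once if the level is moved more than 30 mm or tipped over (distance of level from where it was at the start of the episode above 0.03 m or angle between level's own z axis and vertical above 0.5 rad).
It also fails if it takes over 67 s, if anything falls off the work surface, if the arm or the gripper's body presses on something with over 40 N, if the wrist force passes 120 N, or if a joint passes its speed limit or range.

### The arm

A 7-joint arm with a two-finger parallel gripper is mounted at the origin on the work surface. World frame = base frame: x ahead of the robot, y to its left, z up, the work surface at z = 0. Lengths are in m, angles in rad, forces in N, time in s.
With the tool pointing down it reaches from about 0.35 to 0.9 m from the base axis. Payload 19.9 kg.
Tool frame: the origin (TCP) lies between the finger pads; the fingertips stand env.tip_extent ahead of it and the grasp point (between the pads) is the TCP (env.tip_extent is the distance from the TCP to the fingertips, in m); z points along the fingers, y is the direction in which the jaws open and shut (so a half turn about z gives the same grasp; the last joint's range is limited). The gripper opens to 85 mm and grips with 20 to 120 N. Pads are 22 mm wide; open, the fingers measure 114 mm over their backs; the gripper's body (76 mm by 85 mm) begins 54 mm behind the grasp point. The pads swing forward as they close: fully open they stand 13 mm farther back than shut.
Start: joints at [1.111, 0.417, -0.01, 1.614, 0.005, 1.111, -0.053], TCP at [0.254, -0.571, 0.25] pointing down, gripper open.
Joint ranges: [-2.81, 2.81], [-0.39, 2.02], [-1.27, 1.25], [0.06, 2.57], [-1.19, 4.33], [0.19, 2], [-2.82, 2.82]. Speed limits (rad/s): [1.89, 1.89, 2.39, 2.39, 3.01, 3.01, 3.01].

### API

Orientations are given as [roll, pitch, yaw] about the fixed x, y, z axes, in that order (R = Rz(yaw) Ry(pitch) Rx(roll)).
In Python, from bench import env gives the robot as it stands.
- The arm moves only by the shell command python3 -m inch 'ROWS' [OPENING] [FORCE]. ROWS is JSON, a list of rows, each an object with "delta_pos": the shift along the tool's x, y, z in mm, a list of three; "roll": the turn about the tool's z in rad. A call has 1 to 8 rows; each row is the pose to reach, as a shift and turn from the pose measured when the call began, along the tool's axes at that moment; what a row does not reach only later rows make up. A row lasts 1/12 s, in which the tool goes at most 41.7 mm and 7.16 degrees, less where a joint would pass 70% of its speed; a pose out of reach is approached as far as the arm can. A call with a gripper value outside its range is refused whole. OPENING is the finger opening in mm, from 0 to 85.4, set as the call begins (- or left out, the last holds). The fingers move at their own pace and stop on an object; FORCE is the grip in N (left out, the last holds). Time passes only in rows, so rows that repeat a pose let the fingers close. It gives the time, the measured TCP pose, the force and the opening at its end, in the units of the state.
- env.state(): the state, without advancing time (a new reading comes with each control period).
- env.camera(name): name is "side" or "top" or "wrist"; returns the picture (480x640x3 uint8, red, green, blue); there is no depth.
- env.camera_params(name): a dict with "mtx" (3x3 intrinsics, pixels), "world_to_cam" (4x4, takes a point from world to camera coordinates). Camera axes: x right, y up, looking along -z (the intrinsics and any distortion apply to the point x, -y, -z); pixel columns grow to the right and rows downward; lengths in m; the calibration is good to about 2 mm. A picture is of the moment at which its call begins: read the wrist's pose just before it. camera_params takes no time and is no camera call; for the wrist camera it gives the pose at the moment of the call.
- env.hand_in(): hands the job in, once; it reports no verdict.
The state is a dict: "clock": time; "qpos": joint angles; "qd": joint speeds; "tau": joint torques, N m; "eef_pos": TCP position; "tool_rot": TCP orientation; "wrist_force": force on the tool from outside, world axes, zero at the start; "ft_torque": the same for the moment, N m; "gripper_width": finger opening in m.
Only numpy, scipy, OpenCV 4.12 (cv2) and the standard library are available. Lean on these libraries where they do the work, as an engineer would, in place of code of your own. Each camera call takes 0.05 s, during which the arm holds its last target.

## Working session

There is one attempt and no reset: what is moved stays moved. The work goes in short steps, Python scripts to look and compute and a shell command to move; the robot and the scene stay as the last step left them, time stands still between calls to the robot, and variables do not carry over. Pictures are saved under pics/ and viewed, and the job is handed in when it is done.

```bash
ls; mkdir -p pics; python3 - <<'E'
from bench import env
import cv2
print(env.state(), env.tip_extent)
for n in("side","top","wrist"):
    im=env.camera(n); cv2.imwrite(f"pics/{n}0.png",im[:,:,::-1])
    p=env.camera_params(n); print(n,p)
E
```

```text
pics
{'clock': 0.0, 'qpos': array([ 1.11151017,  0.41800888, -0.01032054,  1.61417185,  0.00473544,
        1.11071764, -0.0529876 ]), 'qd': array([-9.55750421e-04,  2.70335100e-04,  1.68987655e-03,  6.45509638e-04,
       -6.24660521e-05,  9.32086448e-04, -2.13468654e-04]), 'tau': array([ 3.33830467e-04, -8.64444923e+01,  6.78630061e-01, -4.34894156e+01,
        1.90003740e-02,  7.37708324e-03, -9.59000567e-05]), 'eef_pos': array([ 0.25344474, -0.57094469,  0.24963938]), 'tool_rot': array([-3.14031555e+00,  1.18672595e-04,  4.17838661e-01]), 'wrist_force': array([-0.59391217,  0.76050997, -0.4911684 ]), 'ft_torque': array([-0.03944654, -0.00430155, -0.02732646]), 'gripper_width': 0.08541519288114244} 0.019
side {'mtx': array([[449.97591295,   0.        , 317.37901504],
       [  0.        , 449.97591295, 245.85234126],
       [  0.        ,   0.        ,   1.        ]]), 'world_to_cam': array([[ 3.31236669e-01,  9.43547145e-01, -1.02672824e-03,
        -1.90735289e-01],
       [-8.99585366e-01,  3.16131587e-01,  3.01341980e-01,
         4.64378961e-01],
       [ 2.84654946e-01, -9.8
[... 398 characters left out ...]
99488722,  0.02127087,  0.09872677, -0.56787512],
       [-0.09865458, -0.0044196 ,  0.99511192, -1.05516235],
       [ 0.        ,  0.        ,  0.        ,  1.        ]])}
wrist {'mtx': array([[380.41533025,   0.        , 319.31862794],
       [  0.        , 380.41533025, 235.62510961],
       [  0.        ,   0.        ,   1.        ]]), 'world_to_cam': array([[ 4.05363610e-01, -9.14155273e-01, -6.93116930e-04,
        -6.24251685e-01],
       [ 8.64576701e-01,  3.83625080e-01, -3.24559588e-01,
         4.20608323e-02],
       [ 2.96963756e-01,  1.30965394e-01,  9.45864997e-01,
        -3.81081302e-01],
       [ 0.00000000e+00,  0.00000000e+00,  0.00000000e+00,
         1.00000000e+00]])}
```

View pics/top0.png

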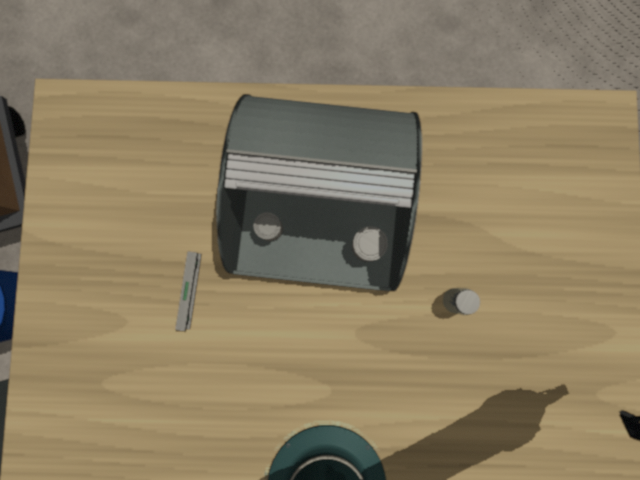

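View pics/side0.png

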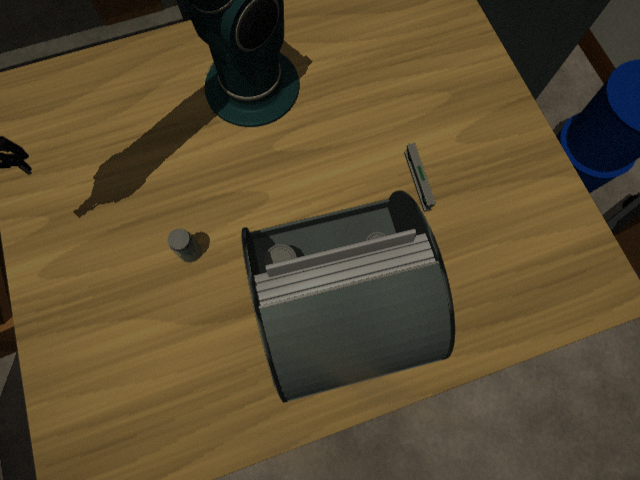

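View pics/wrist0.png

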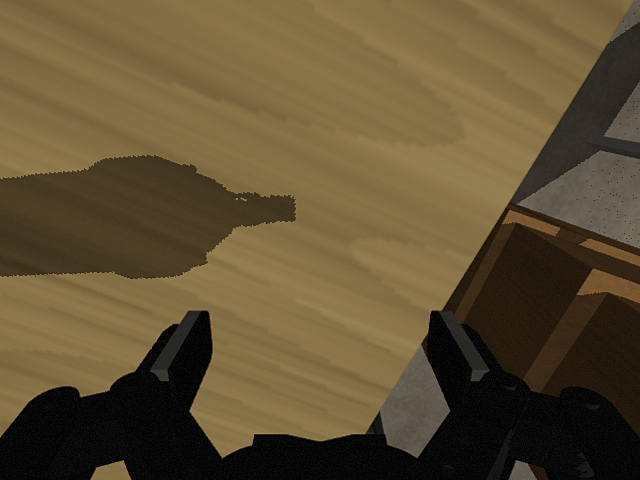

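The top view shows the bin at about (320,190), the tins at (266,227) and (370,244), the level on the left at (188,290), and the jar cap at (466,302). I'll zoom in to fit the poses.

```bash
python3 - <<'E'
import cv2
a=cv2.imread("pics/top0.png"); cv2.imwrite("pics/topz.png",cv2.resize(a[85:325,200:490],None,fx=2.7,fy=2.5*1.0,interpolation=cv2.INTER_CUBIC)) if 0 else cv2.imwrite("pics/topz.png",cv2.resize(a[85:305,205:425],None,fx=2.7,fy=2.7,interpolation=cv2.INTER_CUBIC))
a=cv2.imread("pics/side0.png"); cv2.imwrite("pics/sidez.png",cv2.resize(a[180:410,160:460],None,fx=2.6,fy=2.6,interpolation=cv2.INTER_CUBIC))
E
```

```text
(no output)
```

View pics/topz.png

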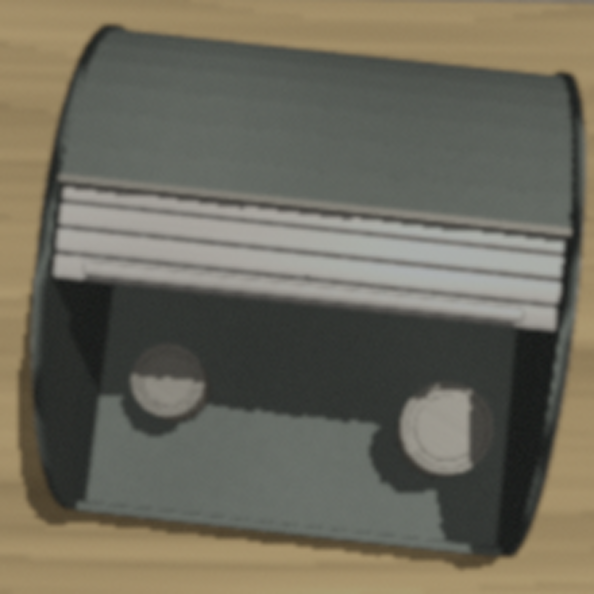

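View pics/sidez.png

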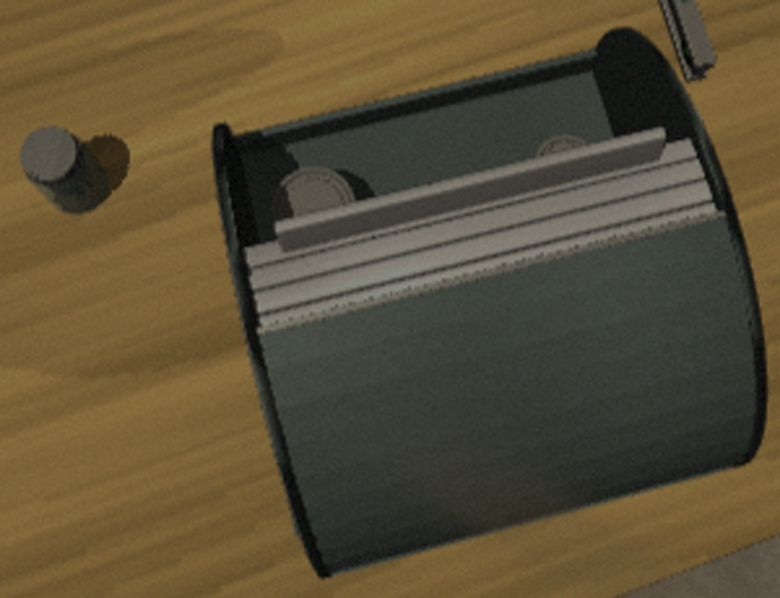

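```bash
cat > h.py <<'E'
import numpy as np,cv2
from bench import env
from scipy.optimize import least_squares
def proj(n,P,p=None):
    p=p or env.camera_params(n); W=p["world_to_cam"];P=np.atleast_2d(P)
    c=P@W[:3,:3].T+W[:3,3]; c=c*[1,-1,-1]; u=c@p["mtx"].T
    return u[:,:2]/u[:,2:]
def back(n,uv,z,p=None):
    p=p or env.camera_params(n); W=p["world_to_cam"];R=W[:3,:3];C=-R.T@W[:3,3]
    d=R.T@(np.array([1,-1,-1])*(np.linalg.inv(p["mtx"])@[uv[0],uv[1],1])); return C+d*(z-C[2])/d[2]
def T(x,y,yaw,P):
    c,s=np.cos(yaw),np.sin(yaw);P=np.atleast_2d(P)
    return np.c_[x+c*P[:,0]-s*P[:,1],y+s*P[:,0]+c*P[:,1],P[:,2]]
def cyl(r,a,y): return [-r*np.cos(a),y,.05+r*np.sin(a)]
E
python3 - <<'E'
from h import *
tz=lambda u,v:(205+(u+.5)/2.7-.5,85+(v+.5)/2.7-.5)
sz=lambda u,v:(160+(u+.5)/2.6-.5,180+(v+.5)/2.6-.5)
a97=np.radians(97)
obs=[("top",tz(57,180),"sh",.18),("top",tz(572,235),"sh",-.18),("side",sz(725,213),"sh",.18),("side",sz(258,330),"sh",-.18),
("top",tz(85,268),"r",.15),("top",tz(522,314),"r",-.15),("side",sz(664,129),"r",.15),("side",sz(275,222),"r",-.15),
("top",tz(75,505),"si",.18),("top",tz(500,550),"si",-.18),("side",sz(597,54),"si",.18)]
def pt(k,y,q):
    return cyl(.202,a97,y) if k=="sh" else cyl(.232,q+.07,y) if k=="r" else [-.201,y,.052]
def f(v):
    return np.concatenate([(proj(n,T(*v[:3],pt(k,y,v[3])))[0]-o) for n,o,k,y in obs])
s=least_squares(f,[.7,0,0,1.4],loss='soft_l1'); print(s.x); print(f(s.x).reshape(-1,2).round(1))
b=s.x
for nm,P in (("floor",[-.1,0,.012]),("sill",[-.201,0,.052]),("rail",cyl(.232,b[3]+.07,0))): print(nm,T(*b[:3],P))
# tins, jar
print("jar top",back("top",(466.5,302),.105),"side",back("side",sz(49,156),.105))
print("tinL",back("top",tz(167,382),.077),back("top",tz(445,427),.092))
for uv in ((195,252),(182,331)): print("level",back("top",uv,.045))
E
```

```text
[ 0.66619795  0.02773999 -0.08802993  1.31625308]
[[ 0.4 -0.7]
 [-1.4 -0.8]
 [-0.4  0.1]
 [-0.8  0.2]
 [-1.9 -0. ]
 [ 0.2  0.6]
 [ 0.7 -0.1]
 [-1.   1.1]
 [-0.1 -0. ]
 [-0.2  0.7]
 [-0.3 -1.2]]
floor [[0.56658516 0.03653162 0.012     ]]
sill [[0.46597625 0.04541117 0.052     ]]
rail [[0.62379136 0.03148272 0.27806068]]
jar top [ 0.42675375 -0.29183623  0.105     ] side [ 0.43263821 -0.29250648  0.105     ]
tinL [0.58487988 0.14698756 0.077     ] [ 0.55093863 -0.08322992  0.092     ]
level [0.52532385 0.31406158 0.045     ]
level [0.34561411 0.33458451 0.045     ]
```

```bash
python3 - <<'E'
import cv2
a=cv2.imread("pics/top0.png"); cv2.imwrite("pics/jz.png",cv2.resize(a[280:325,430:490],None,fx=10,fy=10,interpolation=cv2.INTER_CUBIC))
E
```

```text
(no output)
```

View pics/jz.png

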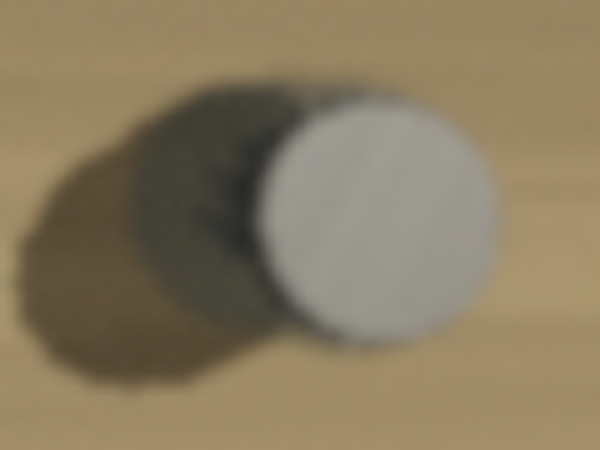

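```bash
cat >> h.py <<'E'
from scipy.spatial.transform import Rotation as Ro
BIN=np.array([.6662,.0277,-.088])
def st():
    s=env.state(); R=Ro.from_euler('xyz',s['tool_rot']).as_matrix(); return s,R
def delta(target,yaw=None,s=None):
    s,R=st(); d=R.T@(np.array(target)-s['eef_pos'])*1000
    y=s['tool_rot'][2]; print("t",round(s['clock'],2),"pos",s['eef_pos'].round(4),"rpy",s['tool_rot'].round(3),"F",s['wrist_force'].round(1),"w",round(s['gripper_width'],4),"-> delta mm",d.round(1), "roll", None if yaw is None else round(-((yaw-y+np.pi)%(2*np.pi)-np.pi),3))
def inbin(P):
    x,y,w=BIN;c,s_=np.cos(w),np.sin(w);dx,dy=P[0]-x,P[1]-y;return np.array([c*dx+s_*dy,-s_*dx+c*dy,P[2]])
E
python3 - <<'E'
from h import *
s,R=st();W=env.camera_params("wrist")["world_to_cam"];C=-W[:3,:3].T@W[:3,3]
print("cam in tool",R.T@(C-s['eef_pos']), "s6,7",s['qpos'][5:])
print(R.round(3))
delta([.429,-.2935,.25],-.088)
delta([.429,-.2935,.062],-.088)
print("tins in bin",inbin([.585,.147,0]),inbin([.551,-.083,0]))
E
```

```text
cam in tool [ 0.08361074 -0.00033254 -0.1238817 ] s6,7 [ 1.11069747 -0.05299299]
[[ 0.914  0.406 -0.   ]
 [ 0.406 -0.914  0.001]
 [-0.    -0.001 -1.   ]]
t 0.15 pos [ 0.2535 -0.571   0.2498] rpy [-3.141  0.     0.418] F [ 0.2 -0.3 -0. ] w 0.0858 -> delta mm [ 273.  -182.4   -0. ] roll 0.506
t 0.15 pos [ 0.2535 -0.571   0.2498] rpy [-3.141  0.     0.418] F [ 0.2 -0.3 -0. ] w 0.0858 -> delta mm [ 273.  -182.3  188. ] roll 0.506
tins in bin [-0.09137065  0.11170199  0.        ] [-0.1050252  -0.12039617  0.        ]
```

```bash
python3 -m inch '[{"delta_pos":[34,-23,0],"roll":-0.12},{"delta_pos":[68,-45,0],"roll":-0.24},{"delta_pos":[102,-68,0],"roll":-0.36},{"delta_pos":[136,-91,0],"roll":-0.48},{"delta_pos":[170,-114,0],"roll":-0.6},{"delta_pos":[205,-137,0],"roll":-0.72},{"delta_pos":[240,-160,0],"roll":-0.84},{"delta_pos":[273,-182,0],"roll":-0.96}]' 85
python3 -c "
from h import *
delta([.429,-.2935,.18],3.054)"
```

```text
clock: 0.82
eef_pos: [0.4299, -0.2918, 0.2501]
tool_rot: [-3.141, -0.001, 1.384]
wrist_force: [0.4, 0.2, -0.2]
gripper_width: 0.0852
t 0.82 pos [ 0.4299 -0.2918  0.2501] rpy [-3.141e+00 -1.000e-03  1.384e+00] F [ 0.4  0.2 -0.2] w 0.0852 -> delta mm [-1.8 -0.5 70.1] roll -1.67
```

```bash
python3 -m inch '[{"delta_pos":[-2,0,0],"roll":-0.12},{"delta_pos":[-2,0,0],"roll":-0.24},{"delta_pos":[-2,0,0],"roll":-0.36},{"delta_pos":[-2,0,0],"roll":-0.48},{"delta_pos":[-2,0,0],"roll":-0.6},{"delta_pos":[-2,0,0],"roll":-0.72},{"delta_pos":[-2,0,0],"roll":-0.84},{"delta_pos":[-2,0,0],"roll":-0.96}]'
python3 -c "
from h import *
delta([.429,-.2935,.18],3.054)
print(env.state()['qpos'].round(2))"
```

```text
clock: 1.48
eef_pos: [0.4294, -0.2938, 0.2499]
tool_rot: [3.141, -0.001, 2.35]
wrist_force: [0.1, 0.5, -0.2]
gripper_width: 0.0853
t 1.48 pos [ 0.4294 -0.2938  0.2499] rpy [ 3.141e+00 -1.000e-03  2.350e+00] F [ 0.1  0.5 -0.2] w 0.0853 -> delta mm [ 0.4 -0.1 69.9] roll -0.704
[ 0.94  0.26 -0.47  1.86  0.13  1.05  1.2 ]
```

```bash
python3 -m inch '[{"delta_pos":[0,0,0],"roll":-0.12},{"delta_pos":[0,0,10],"roll":-0.24},{"delta_pos":[0,0,20],"roll":-0.36},{"delta_pos":[0,0,30],"roll":-0.48},{"delta_pos":[0,0,40],"roll":-0.6},{"delta_pos":[0,0,50],"roll":-0.7},{"delta_pos":[0,0,60],"roll":-0.7},{"delta_pos":[0,0,60],"roll":-0.7}]'
python3 - <<'E'
from h import *
delta([.429,-.2935,.062],3.054)
print(env.state()['qpos'].round(2))
p=env.camera_params("wrist");im=env.camera("wrist").copy()
print(proj("wrist",[.429,-.2935,.105],p))
cv2.imwrite("pics/w1.png",im[:,:,::-1])
E
```

```text
clock: 2.15
eef_pos: [0.4285, -0.2934, 0.1881]
tool_rot: [3.139, -0.003, 3.046]
wrist_force: [-0.6, -0.0, 0.3]
gripper_width: 0.0853
t 2.15 pos [ 0.4285 -0.2934  0.1881] rpy [ 3.139e+00 -3.000e-03  3.046e+00] F [-0.6 -0.   0.3] w 0.0853 -> delta mm [ -0.9  -0.3 126.1] roll -0.008
[ 1.01  0.35 -0.56  1.92  0.23  0.94  1.81]
[[318.58019536 257.50827367]]
```

View pics/w1.png

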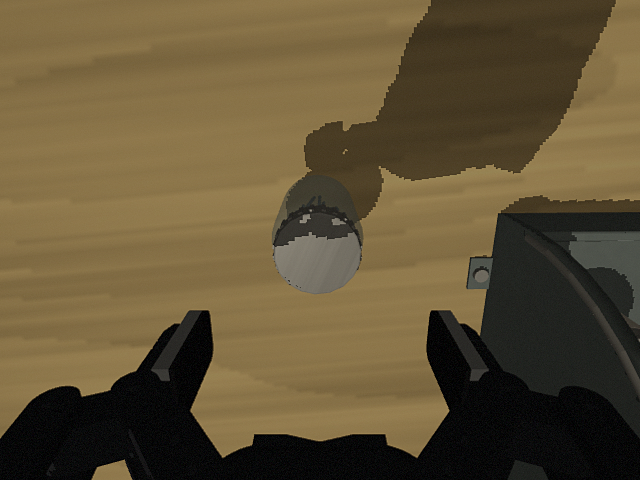

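The cap centre is at about (317,249), 8 px from the prediction of (318,257). That puts the jar about 3–4 mm nearer the robot, and it is centred between the jaws. I'll correct and descend.

```bash
python3 -m inch '[{"delta_pos":[2,0,20],"roll":0},{"delta_pos":[2,0,40],"roll":0},{"delta_pos":[2,0,60],"roll":0},{"delta_pos":[2,0,80],"roll":0},{"delta_pos":[2,0,100],"roll":0},{"delta_pos":[2,0,115],"roll":0},{"delta_pos":[2,0,126],"roll":0},{"delta_pos":[2,0,126],"roll":0}]'
python3 - <<'E'
from h import *
delta([.426,-.2935,.062],3.054)
im=env.camera("wrist").copy()
cv2.imwrite("pics/w2.png",im[:,:,::-1])
E
```

```text
clock: 2.87
eef_pos: [0.4262, -0.2927, 0.0618]
tool_rot: [3.139, -0.004, 3.044]
wrist_force: [-0.9, 0.5, -0.7]
gripper_width: 0.0852
t 2.87 pos [ 0.4262 -0.2927  0.0618] rpy [ 3.139 -0.004  3.044] F [-0.9  0.5 -0.7] w 0.0852 -> delta mm [ 0.1 -0.8 -0.2] roll -0.01
```

View pics/w2.png

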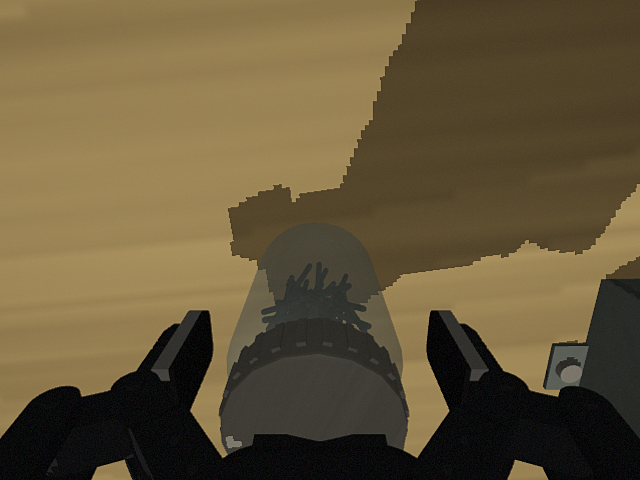

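The jar is between the pads: the cap spans columns 220–408 and the jaws are centred near 319. I'll grip it.

```bash
python3 -m inch '[{"delta_pos":[0,0,0],"roll":0},{"delta_pos":[0,0,0],"roll":0},{"delta_pos":[0,0,0],"roll":0},{"delta_pos":[0,0,0],"roll":0},{"delta_pos":[0,0,0],"roll":0},{"delta_pos":[0,0,0],"roll":0}]' 45 45
python3 -m inch '[{"delta_pos":[0,0,0],"roll":0},{"delta_pos":[0,0,0],"roll":0},{"delta_pos":[0,0,-4],"roll":0},{"delta_pos":[0,0,-10],"roll":0},{"delta_pos":[0,0,-20],"roll":0},{"delta_pos":[0,0,-30],"roll":0},{"delta_pos":[0,0,-30],"roll":0},{"delta_pos":[0,0,-30],"roll":0}]'
python3 - <<'E'
from h import *
delta(T(*BIN,[-.29,0,.2])[0],3.054)
im=env.camera("wrist").copy()
cv2.imwrite("pics/w3.png",im[:,:,::-1])
E
```

```text
clock: 3.42
eef_pos: [0.4272, -0.2934, 0.0642]
tool_rot: [3.141, -0.001, 3.044]
wrist_force: [-0.8, 0.4, 9.7]
gripper_width: 0.0593
clock: 4.08
eef_pos: [0.4275, -0.2938, 0.0951]
tool_rot: [-3.142, -0.0, 3.044]
wrist_force: [0.5, -0.1, -3.4]
gripper_width: 0.0587
t 4.08 pos [ 0.4275 -0.2938  0.0951] rpy [-3.142 -0.     3.044] F [ 0.5 -0.1 -3.4] w 0.0587 -> delta mm [  83.9  340.4 -104.9] roll -0.01
```

View pics/w3.png

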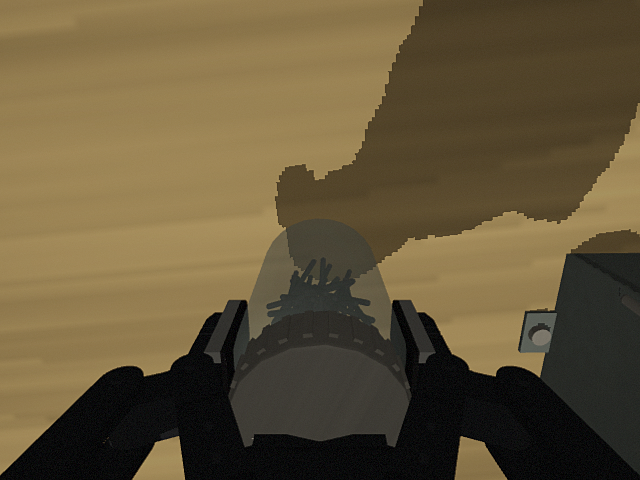

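```bash
python3 -m inch '[{"delta_pos":[12,5,-20],"roll":0},{"delta_pos":[30,15,-45],"roll":0},{"delta_pos":[50,30,-70],"roll":0},{"delta_pos":[70,55,-90],"roll":0},{"delta_pos":[80,85,-100],"roll":0},{"delta_pos":[84,120,-105],"roll":0},{"delta_pos":[84,155,-105],"roll":0},{"delta_pos":[84,190,-105],"roll":0}]'
python3 -c "
from h import *
delta(T(*BIN,[-.29,0,.2])[0],3.054)"
```

```text
clock: 4.8
eef_pos: [0.3618, -0.0952, 0.1999]
tool_rot: [-3.141, -0.0, 3.043]
wrist_force: [0.6, 0.7, -2.3]
gripper_width: 0.0591
t 4.8 pos [ 0.3618 -0.0952  0.1999] rpy [-3.141 -0.     3.043] F [ 0.6  0.7 -2.3] w 0.0591 -> delta mm [ -0.8 149.2  -0.2] roll -0.011
```

```bash
python3 -m inch '[{"delta_pos":[0,30,0],"roll":0},{"delta_pos":[0,60,0],"roll":-0.01},{"delta_pos":[0,90,0],"roll":-0.01},{"delta_pos":[0,120,0],"roll":-0.01},{"delta_pos":[0,140,0],"roll":-0.01},{"delta_pos":[-1,149,0],"roll":-0.01},{"delta_pos":[-1,149,0],"roll":-0.01}]'
python3 - <<'E'
from h import *
delta(T(*BIN,[-.128,0,.16])[0],3.054)
for n in("top","wrist"): cv2.imwrite(f"pics/{n}4.png",env.camera(n)[:,:,::-1])
print(proj("top",T(*BIN,[[-.29,0,.24],[-.128,0,.012]])))
E
```

```text
clock: 5.38
eef_pos: [0.3775, 0.0549, 0.1997]
tool_rot: [-3.141, -0.001, 3.056]
wrist_force: [-0.0, -0.8, -2.2]
gripper_width: 0.059
t 5.38 pos [0.3775 0.0549 0.1997] rpy [-3.141e+00 -1.000e-03  3.056e+00] F [-0.  -0.8 -2.2] w 0.059 -> delta mm [-162.    -2.    39.6] roll 0.002
[[301.66474261 327.87483228]
 [314.96155218 249.78892969]]
```

View pics/top4.png

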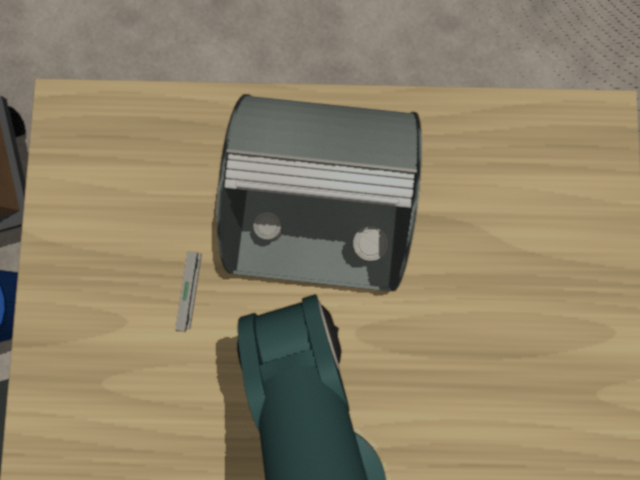

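View pics/wrist4.png

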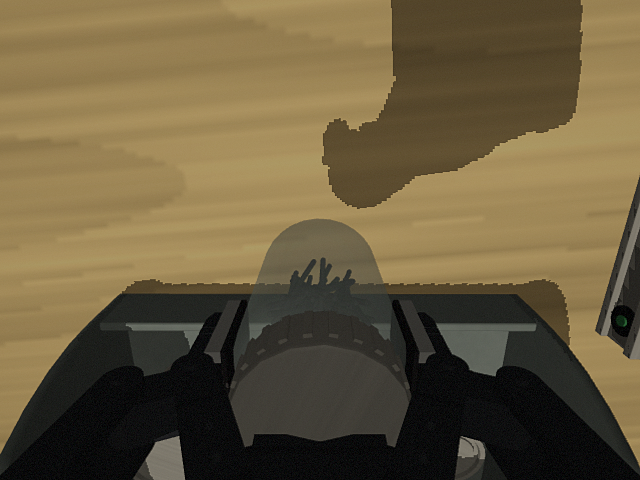

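The jar is over the front, clear of the sill, and its image is centred at column 320. I'll move in slowly.

```bash
python3 -m inch '[{"delta_pos":[-20,0,0],"roll":0},{"delta_pos":[-40,0,0],"roll":0},{"delta_pos":[-60,-1,10],"roll":0},{"delta_pos":[-80,-1,20],"roll":0},{"delta_pos":[-100,-2,30],"roll":0},{"delta_pos":[-120,-2,35],"roll":0},{"delta_pos":[-130,-2,40],"roll":0},{"delta_pos":[-130,-2,40],"roll":0}]'
python3 - <<'E'
from h import *
delta(T(*BIN,[-.128,0,.1])[0],3.054)
for n in("top","side"): cv2.imwrite(f"pics/{n}5.png",env.camera(n)[:,:,::-1])
E
```

```text
clock: 6.15
eef_pos: [0.5073, 0.0382, 0.1582]
tool_rot: [-3.141, -0.003, 3.051]
wrist_force: [-1.0, -0.1, -2.9]
gripper_width: 0.059
t 6.15 pos [0.5073 0.0382 0.1582] rpy [-3.141e+00 -3.000e-03  3.051e+00] F [-1.  -0.1 -2.9] w 0.059 -> delta mm [-31.3   3.5  58.1] roll -0.003
```

View pics/top5.png

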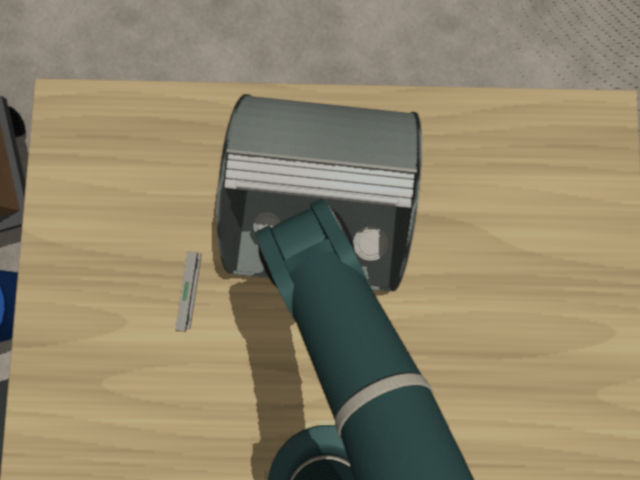

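View pics/side5.png

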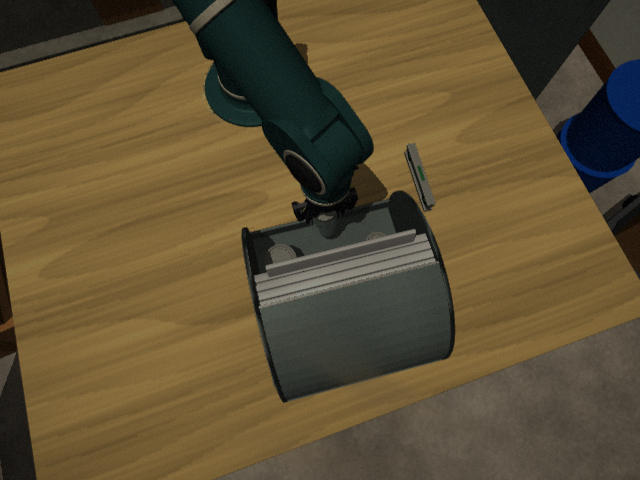

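```bash
python3 - <<'E'
from h import *
for z in (.3,.35,.4,.45):
    print(z,"tipR",inbin(back("top",(322,202),z)).round(3),"tipL",inbin(back("top",(262,233),z)).round(3),"sideR",inbin(back("side",(372,150),z)).round(3),"side bot",inbin(back("side",(338,202),z)).round(3))
for z in (.2,.25,.3,.35,.4): print(z,proj("top",[.507,.038,z]).round(),proj("side",[.507,.038,z]).round())
E
python3 - <<'E'
import cv2
a=cv2.imread("pics/side5.png"); cv2.imwrite("pics/s5z.png",cv2.resize(a[90:290,240:450],None,fx=2.9,fy=2.9,interpolation=cv2.INTER_CUBIC))
E
```

```text
0.3 tipR [-0.062 -0.013  0.3  ] tipL [-0.128  0.085  0.3  ] sideR [-0.218  0.111  0.3  ] side bot [-0.126  0.016  0.3  ]
0.35 tipR [-0.071 -0.015  0.35 ] tipL [-0.133  0.078  0.35 ] sideR [-0.192  0.097  0.35 ] side bot [-0.106  0.008  0.35 ]
0.4 tipR [-0.08  -0.017  0.4  ] tipL [-0.138  0.07   0.4  ] sideR [-0.166  0.084  0.4  ] side bot [-0.086  0.     0.4  ]
0.45 tipR [-0.088 -0.018  0.45 ] tipL [-0.142  0.062  0.45 ] sideR [-0.14  0.07  0.45] side bot [-0.066 -0.007  0.45 ]
0.2 [[312. 259.]] [[323. 208.]]
0.25 [[311. 258.]] [[324. 199.]]
0.3 [[310. 256.]] [[324. 189.]]
0.35 [[309. 254.]] [[324. 177.]]
0.4 [[308. 252.]] [[325. 164.]]
```

View pics/s5z.png

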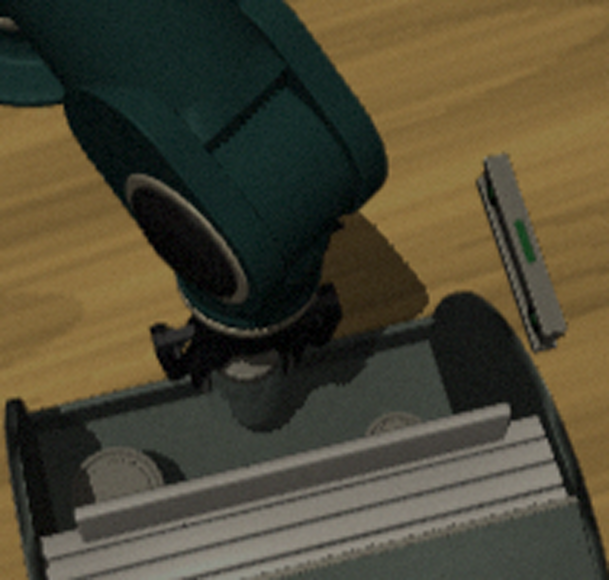

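```bash
python3 -c "
from h import *
print(env.state()['qpos'].round(3))"
python3 -m inch '[{"delta_pos":[0,3,0],"roll":0.12},{"delta_pos":[0,3,0],"roll":0.24},{"delta_pos":[0,3,0],"roll":0.36},{"delta_pos":[0,3,0],"roll":0.48},{"delta_pos":[0,3,0],"roll":0.6},{"delta_pos":[0,3,0],"roll":0.72},{"delta_pos":[0,3,0],"roll":0.84},{"delta_pos":[0,3,0],"roll":0.95}]'
python3 - <<'E'
from h import *
print(env.state()['qpos'].round(3))
delta(T(*BIN,[-.134,0,.1])[0],1.64)
for n in("top","side"): cv2.imwrite(f"pics/{n}6.png",env.camera(n)[:,:,::-1])
E
```

```text
[ 0.519  0.436 -0.8    1.965  0.395  0.904  0.998]
clock: 6.92
eef_pos: [0.5052, 0.0418, 0.1598]
tool_rot: [-3.14, -0.0, 2.097]
wrist_force: [0.3, -1.3, -2.8]
gripper_width: 0.0587
[ 0.352  0.38  -0.592  1.971  0.275  0.871  0.139]
t 6.92 pos [0.5052 0.0418 0.1598] rpy [-3.14  -0.     2.097] F [ 0.3 -1.3 -2.8] w 0.0587 -> delta mm [-15.8  22.8  59.8] roll 0.457
```

View pics/top6.png

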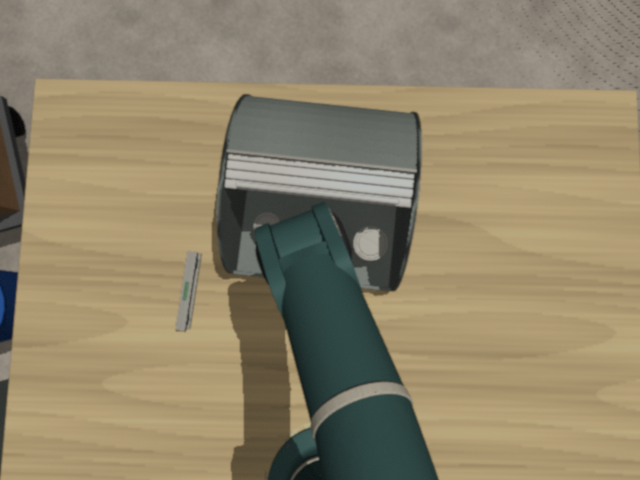

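```bash
python3 -m inch '[{"delta_pos":[0,0,0],"roll":0.12},{"delta_pos":[0,0,0],"roll":0.24},{"delta_pos":[0,0,0],"roll":0.36},{"delta_pos":[0,0,0],"roll":0.48},{"delta_pos":[0,0,0],"roll":0.6},{"delta_pos":[0,0,0],"roll":0.72},{"delta_pos":[0,0,0],"roll":0.84},{"delta_pos":[0,0,0],"roll":0.95}]'
python3 - <<'E'
from h import *
print(env.state()['qpos'].round(3))
delta(T(*BIN,[-.134,0,.1])[0],1.1)
for n in("top","side"): cv2.imwrite(f"pics/{n}7.png",env.camera(n)[:,:,::-1])
E
```

```text
clock: 7.68
eef_pos: [0.5048, 0.0418, 0.1602]
tool_rot: [-3.141, 0.002, 1.149]
wrist_force: [-0.4, -0.6, -3.0]
gripper_width: 0.059
[ 0.193  0.348 -0.399  1.977  0.178  0.852 -0.724]
t 7.68 pos [0.5048 0.0418 0.1602] rpy [-3.141e+00  2.000e-03  1.149e+00] F [-0.4 -0.6 -3. ] w 0.059 -> delta mm [ 9.4 26.5 60.1] roll 0.049
```

View pics/top7.png

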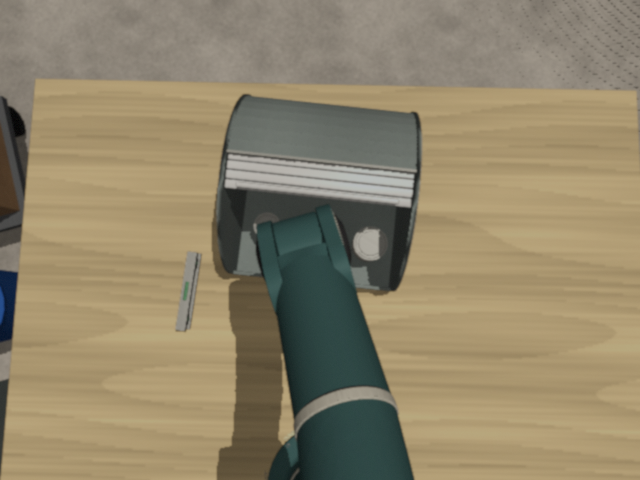

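View pics/side7.png

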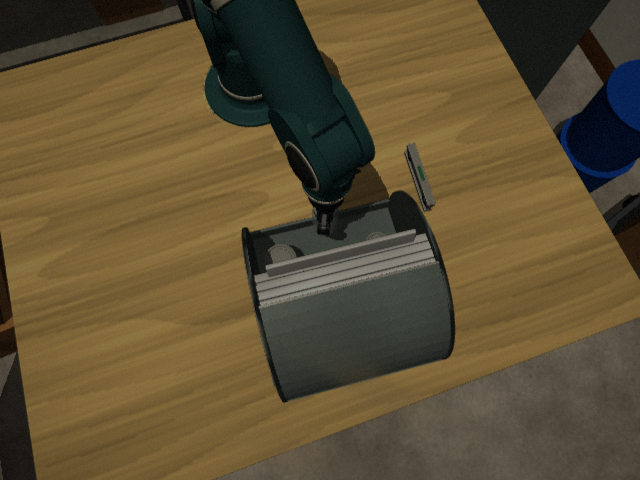

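```bash
python3 - <<'E'
import cv2
a=cv2.imread("pics/top7.png")[185:305,230:390]; b=cv2.imread("pics/side7.png")[100:220,250:410]
cv2.imwrite("pics/z7.png",cv2.vconcat([cv2.resize(x,None,fx=4,fy=2.5*1.0 if 0 else 2.5,interpolation=cv2.INTER_CUBIC) for x in ()]) if 0 else cv2.hconcat([cv2.resize(x[:, :],None,fx=2.5,fy=2.5,interpolation=cv2.INTER_CUBIC) for x in (a,b)]))
E
```

```text
(no output)
```

View pics/z7.png

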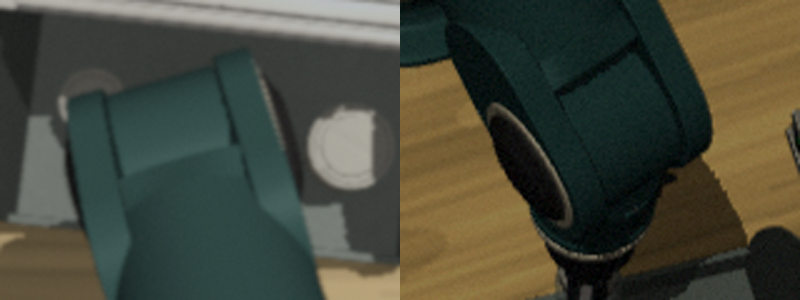

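```bash
python3 - <<'E'
from h import *
def tri(a,b):
    f=lambda P: np.r_[proj("top",P)[0]-a,proj("side",P)[0]-b]
    s=least_squares(f,[.5,0,.35]); return s.x.round(3),inbin(s.x).round(3),f(s.x).round(1)
print("disc",tri((339,228),(302,166)))
# disc bottom (lowest/back) edge: top far end (255,62)z ; side bottom (575,228)z
print("disc far",tri((230+255/2.5,185+62/2.5),(250+(570-400)/2.5,100+222/2.5)))
print("disc near",tri((230+285/2.5,185+150/2.5),(250+(492-400)/2.5,100+110/2.5)))
E
```

```text
disc (array([ 0.536, -0.009,  0.477]), array([-0.127, -0.048,  0.477]), array([ 1. ,  0.3,  1.2, -0.1]))
disc far (array([0.566, 0.004, 0.446]), array([-0.097, -0.033,  0.446]), array([-0.6, -0.2, -0.7,  0.1]))
disc near (array([ 0.51 , -0.018,  0.505]), array([-0.152, -0.059,  0.505]), array([ 3.4,  1. ,  4.1, -0.3]))
```

```bash
python3 -c "
from h import *
delta(T(*BIN,[-.13,0,.1])[0])"
python3 -m inch '[{"delta_pos":[3,9,0],"roll":0},{"delta_pos":[7,18,10],"roll":0},{"delta_pos":[11,30,20],"roll":0},{"delta_pos":[11,30,30],"roll":0},{"delta_pos":[11,30,40],"roll":0},{"delta_pos":[11,30,50],"roll":0},{"delta_pos":[11,30,60],"roll":0},{"delta_pos":[11,30,60],"roll":0}]'
python3 - <<'E'
from h import *
delta(T(*BIN,[-.13,0,.077])[0])
for n in("side","wrist"): cv2.imwrite(f"pics/{n}8.png",env.camera(n)[:,:,::-1])
E
```

```text
t 7.78 pos [0.5049 0.0419 0.1602] rpy [-3.141e+00  2.000e-03  1.152e+00] F [-0.3  0.6 -2.1] w 0.0592 -> delta mm [10.5 30.2 60.2] roll None
clock: 8.45
eef_pos: [0.5354, 0.0395, 0.0982]
tool_rot: [-3.139, 0.003, 1.153]
wrist_force: [-1.4, 0.6, -3.5]
gripper_width: 0.0588
t 8.45 pos [0.5354 0.0395 0.0982] rpy [-3.139e+00  3.000e-03  1.153e+00] F [-1.4  0.6 -3.5] w 0.0588 -> delta mm [ 0.2  1.4 21.2] roll None
```

View pics/side8.png

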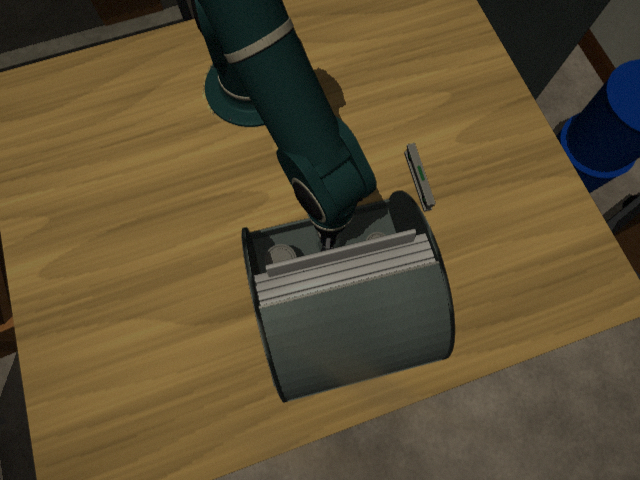

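View pics/wrist8.png

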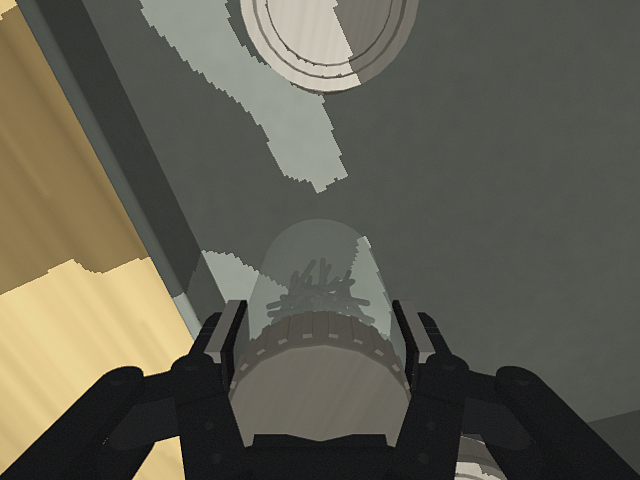

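The jar is above the floor, clear of the small tin (top of the picture) and of the sill (left edge). I'll lower it by feel.

```bash
python3 -m inch '[{"delta_pos":[0,0,5],"roll":0},{"delta_pos":[0,0,10],"roll":0},{"delta_pos":[0,0,14],"roll":0},{"delta_pos":[0,0,17],"roll":0},{"delta_pos":[0,0,18],"roll":0},{"delta_pos":[0,0,18],"roll":0}]'
python3 -m inch '[{"delta_pos":[0,0,1],"roll":0},{"delta_pos":[0,0,2],"roll":0},{"delta_pos":[0,0,2],"roll":0},{"delta_pos":[0,0,2],"roll":0}]'
```

```text
clock: 9.05
eef_pos: [0.5362, 0.0398, 0.0817]
tool_rot: [-3.14, 0.002, 1.153]
wrist_force: [-1.1, -0.4, -2.5]
gripper_width: 0.0589
clock: 9.38
eef_pos: [0.5363, 0.0397, 0.0797]
tool_rot: [-3.14, 0.002, 1.153]
wrist_force: [-0.0, -1.0, -2.2]
gripper_width: 0.0588
```

```bash
for i in 1 2; do python3 -m inch '[{"delta_pos":[0,0,1],"roll":0},{"delta_pos":[0,0,1.5],"roll":0},{"delta_pos":[0,0,1.5],"roll":0},{"delta_pos":[0,0,1.5],"roll":0}]'; done
```

```text
clock: 9.72
eef_pos: [0.5362, 0.0398, 0.0782]
tool_rot: [-3.14, 0.002, 1.153]
wrist_force: [-0.5, -0.2, -2.2]
gripper_width: 0.0588
clock: 10.05
eef_pos: [0.5362, 0.0398, 0.0767]
tool_rot: [-3.14, 0.002, 1.153]
wrist_force: [-0.6, -0.5, -2.9]
gripper_width: 0.0588
```

```bash
for i in 1 2 ; do python3 -m inch '[{"delta_pos":[0,0,1],"roll":0},{"delta_pos":[0,0,1],"roll":0},{"delta_pos":[0,0,1],"roll":0},{"delta_pos":[0,0,1],"roll":0}]'; done
```

```text
clock: 10.38
eef_pos: [0.5363, 0.0397, 0.0763]
tool_rot: [-3.14, 0.002, 1.153]
wrist_force: [-5.1, -0.8, 13.3]
gripper_width: 0.0591
clock: 10.72
eef_pos: [0.5363, 0.0397, 0.0763]
tool_rot: [-3.141, 0.003, 1.153]
wrist_force: [-8.8, -1.5, 21.0]
gripper_width: 0.0595
```

The floor is felt at z = 0.0763. I'll ease off about 1 mm and open.

```bash
python3 -m inch '[{"delta_pos":[0,0,-0.5],"roll":0},{"delta_pos":[0,0,-0.5],"roll":0}]'
python3 -m inch '[{"delta_pos":[0,0,0],"roll":0},{"delta_pos":[0,0,0],"roll":0},{"delta_pos":[0,0,0],"roll":0},{"delta_pos":[0,0,0],"roll":0},{"delta_pos":[0,0,0],"roll":0}]' 74
python3 - <<'E'
from h import *
delta(T(*BIN,[-.13,0,.2])[0])
for n in("wrist",): cv2.imwrite(f"pics/{n}9.png",env.camera(n)[:,:,::-1])
E
```

```text
clock: 10.88
eef_pos: [0.5364, 0.0397, 0.0771]
tool_rot: [-3.141, 0.003, 1.153]
wrist_force: [0.5, -0.8, -2.7]
gripper_width: 0.0589
clock: 11.3
eef_pos: [0.5364, 0.0397, 0.077]
tool_rot: [-3.141, 0.003, 1.153]
wrist_force: [0.5, -0.8, -0.9]
gripper_width: 0.0742
t 11.3 pos [0.5364 0.0397 0.077 ] rpy [-3.141e+00  3.000e-03  1.153e+00] F [ 0.5 -0.8 -0.9] w 0.0742 -> delta mm [  -0.8    0.4 -123. ] roll None
```

View pics/wrist9.png

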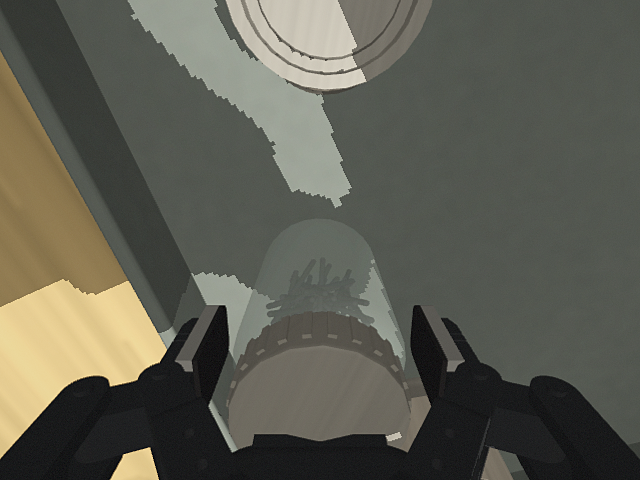

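The jar is standing, with gaps on both sides of the pads. I'll lift straight up.

```bash
python3 -m inch '[{"delta_pos":[0,0,-5],"roll":0},{"delta_pos":[0,0,-15],"roll":0},{"delta_pos":[0,0,-30],"roll":0},{"delta_pos":[0,0,-50],"roll":0},{"delta_pos":[0,0,-75],"roll":0},{"delta_pos":[0,0,-100],"roll":0},{"delta_pos":[0,0,-125],"roll":0},{"delta_pos":[0,0,-125],"roll":0}]'
python3 - <<'E'
from h import *
P=T(*BIN,cyl(.232,1.386,0))[0];print(P)
delta(P+[0,0,.1])
cv2.imwrite("pics/wrist10.png",env.camera("wrist")[:,:,::-1]);cv2.imwrite("pics/side10.png",env.camera("side")[:,:,::-1])
print(env.state()["qpos"].round(2))
E
```

```text
clock: 12.02
eef_pos: [0.5385, 0.0404, 0.2075]
tool_rot: [3.136, -0.0, 1.153]
wrist_force: [1.0, 0.6, 0.3]
gripper_width: 0.0737
[0.6237358  0.03144653 0.2780499 ]
t 12.02 pos [0.5385 0.0404 0.2075] rpy [ 3.136 -0.     1.153] F [1.  0.6 0.3] w 0.0737 -> delta mm [  26.5   82.5 -170.1] roll None
[ 0.2   0.34 -0.4   1.87  0.16  0.96 -0.69]
```

View pics/wrist10.png

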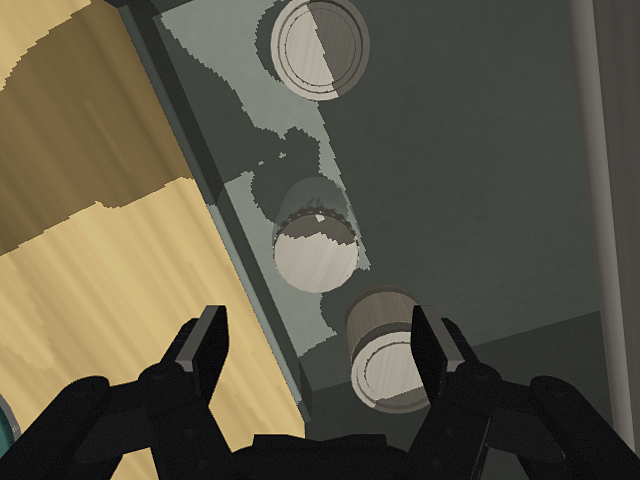

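View pics/side10.png

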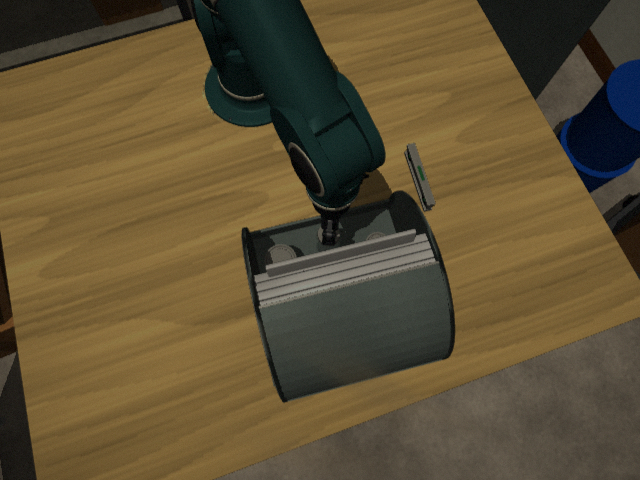

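The jar stands between the tins, with its cap at (316,250). Next I'll raise the arm, turn so the jaws lie along the bin's y with the camera towards the robot, and close the gripper.

```bash
python3 -m inch '[{"delta_pos":[0,0,-30],"roll":0},{"delta_pos":[0,0,-60],"roll":-0.12},{"delta_pos":[0,0,-90],"roll":-0.24},{"delta_pos":[0,0,-120],"roll":-0.36},{"delta_pos":[0,0,-150],"roll":-0.48},{"delta_pos":[0,0,-170],"roll":-0.6},{"delta_pos":[0,0,-170],"roll":-0.72},{"delta_pos":[0,0,-170],"roll":-0.84}]' 0
python3 -m inch '[{"delta_pos":[0,0,0],"roll":-0.12},{"delta_pos":[0,0,0],"roll":-0.24},{"delta_pos":[0,0,0],"roll":-0.36},{"delta_pos":[0,0,0],"roll":-0.48},{"delta_pos":[0,0,0],"roll":-0.6},{"delta_pos":[0,0,0],"roll":-0.72},{"delta_pos":[0,0,0],"roll":-0.84},{"delta_pos":[0,0,0],"roll":-0.96}]'
python3 - <<'E'
from h import *
P=T(*BIN,cyl(.232,1.386,0))[0]
delta(P+[.04,0,.1],3.054)
print(env.state()["qpos"].round(2))
E
```

```text
clock: 12.78
eef_pos: [0.5369, 0.0404, 0.374]
tool_rot: [3.141, 0.003, 1.999]
wrist_force: [0.5, 0.5, -1.2]
gripper_width: -0.0
clock: 13.45
eef_pos: [0.5366, 0.0404, 0.3732]
tool_rot: [-3.139, 0.001, 2.965]
wrist_force: [-0.2, -0.4, 0.1]
gripper_width: -0.0001
t 13.45 pos [0.5366 0.0404 0.3732] rpy [-3.139e+00  1.000e-03  2.965e+00] F [-0.2 -0.4  0.1] w -0.0001 -> delta mm [-126.7   13.5   -4.8] roll -0.089
[ 0.42  0.22 -0.65  1.65  0.14  1.32  1.14]
```

```bash
python3 -c "
from h import *
delta(T(*BIN,[.002,0,.37])[0],3.054)"
python3 -m inch '[{"delta_pos":[-30,3,0],"roll":-0.04},{"delta_pos":[-60,6,0],"roll":-0.09},{"delta_pos":[-90,9,0],"roll":-0.09},{"delta_pos":[-115,12,0],"roll":-0.09},{"delta_pos":[-131,14,0],"roll":-0.09},{"delta_pos":[-131,14,0],"roll":-0.09}]'
python3 - <<'E'
from h import *
delta(T(*BIN,[.002,0,.285])[0],3.054)
for n in("wrist","side"):cv2.imwrite(f"pics/{n}11.png",env.camera(n)[:,:,::-1])
print(env.state()["qpos"].round(2))
E
```

```text
t 13.45 pos [0.5366 0.0404 0.3732] rpy [-3.139e+00  1.000e-03  2.965e+00] F [-0.2 -0.4  0.1] w -0.0001 -> delta mm [-131.8   10.5    3.3] roll -0.089
clock: 13.95
eef_pos: [0.6698, 0.0307, 0.3707]
tool_rot: [-3.14, -0.003, 3.055]
wrist_force: [-0.3, 0.2, -0.2]
gripper_width: 0.0002
t 13.95 pos [0.6698 0.0307 0.3707] rpy [-3.140e+00 -3.000e-03  3.055e+00] F [-0.3  0.2 -0.2] w 0.0002 -> delta mm [ 1.1 -3.2 85.7] roll 0.001
[ 0.32  0.49 -0.62  1.31  0.28  1.43  1.19]
```

View pics/wrist11.png

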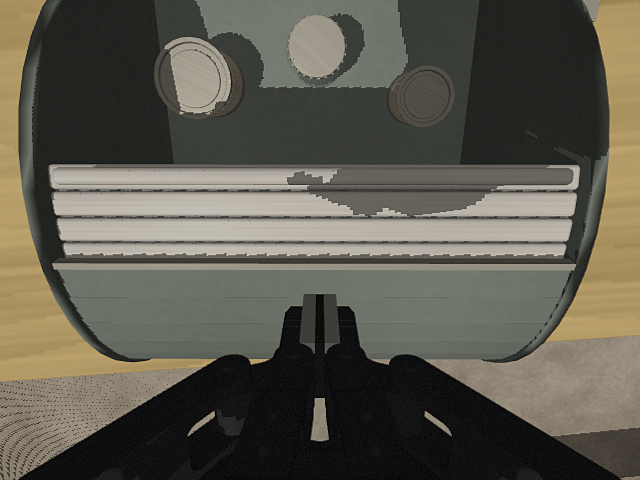

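View pics/side11.png

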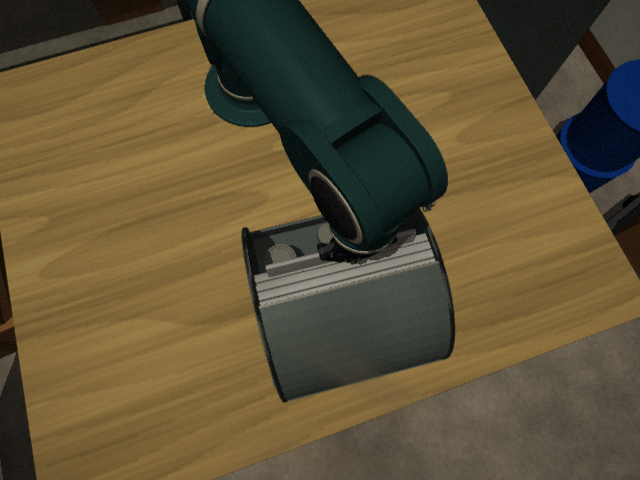

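```bash
python3 - <<'E'
from h import *
for q in (1.28,1.316,1.35): print(q,proj("wrist",T(*BIN,[cyl(.232,q+.07,0),cyl(.232,q+.07,.15),cyl(.232,q+.07,-.15),cyl(.202,np.radians(97),0)])).round(0).tolist())
a=cv2.imread("pics/wrist11.png");cv2.imwrite("pics/w11z.png",cv2.resize(a[140:290,20:340],None,fx=2.5,fy=2.5,interpolation=cv2.INTER_CUBIC))
E
```

```text
1.28 [[313.0, 164.0], [575.0, 164.0], [51.0, 163.0], [314.0, 267.0]]
1.316 [[313.0, 179.0], [574.0, 179.0], [52.0, 178.0], [314.0, 267.0]]
1.35 [[313.0, 192.0], [572.0, 193.0], [54.0, 192.0], [314.0, 267.0]]
```

View pics/w11z.png

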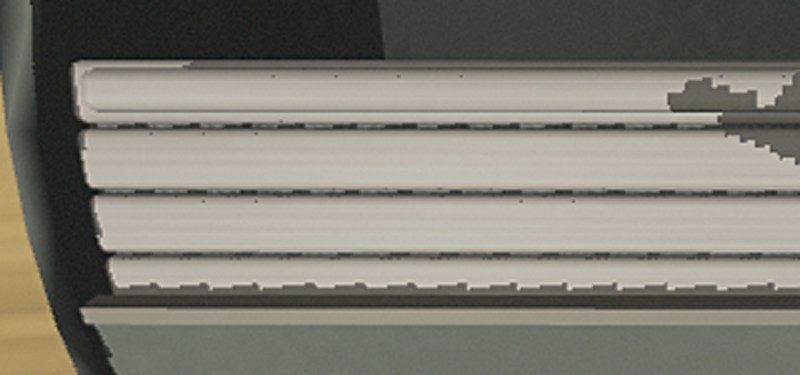

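The rail edge is at rows 167–184, which gives q of about 1.31 and agrees with the fit. I'll descend behind it.

```bash
python3 -m inch '[{"delta_pos":[0,-3,20],"roll":0},{"delta_pos":[0,-3,40],"roll":0},{"delta_pos":[0,-3,55],"roll":0},{"delta_pos":[0,-3,70],"roll":0},{"delta_pos":[0,-3,80],"roll":0},{"delta_pos":[0,-3,86],"roll":0},{"delta_pos":[0,-3,86],"roll":0}]'
python3 - <<'E'
from h import *
for th in (80,75,70,65,60,55,50):
    t=np.radians(th);xR=-.232*np.cos(t)+.005*np.sin(t);zR=.05+.232*np.sin(t)+.005*np.cos(t)
    print(th,"tip corner s=15:",xR+.015*np.cos(t),zR-.015*np.sin(t))
delta(T(*BIN,[-.02,0,.285])[0],3.054)
E
```

```text
clock: 14.63
eef_pos: [0.6668, 0.0282, 0.2851]
tool_rot: [-3.139, -0.003, 3.056]
wrist_force: [1.2, -0.4, -0.6]
gripper_width: -0.0
80 tip corner s=15: -0.03275761578866286 0.2645715232919838
75 tip corner s=15: -0.05133410365580166 0.26089999953024046
70 tip corner s=15: -0.06951990799774059 0.2556233994271705
65 tip corner s=15: -0.08717662386254854 0.24878188109565658
60 tip corner s=15: -0.10416987298107783 0.2404275126212232
55 tip corner s=15: -0.12037032646673207 0.2306238757924665
50 tip corner s=15: -0.13565468908638417 0.21944558220525093
t 14.63 pos [0.6668 0.0282 0.2851] rpy [-3.139e+00 -3.000e-03  3.056e+00] F [ 1.2 -0.4 -0.6] w -0.0 -> delta mm [20.5 -0.5  0.1] roll 0.002
```

```bash
python3 -m inch '[{"delta_pos":[10,0,0],"roll":0},{"delta_pos":[20,0,1],"roll":0},{"delta_pos":[28,0,2],"roll":0},{"delta_pos":[36,0,4],"roll":0},{"delta_pos":[44,0,6],"roll":0},{"delta_pos":[52,0,8],"roll":0},{"delta_pos":[59,0,10],"roll":0}]'
python3 - <<'E'
from h import *
delta(T(*BIN,[-.0585,0,.2746])[0],3.054); print(inbin(env.state()['eef_pos']))
cv2.imwrite("pics/wrist12.png",env.camera("wrist")[:,:,::-1])
E
```

```text
clock: 15.22
eef_pos: [0.6079, 0.0335, 0.2761]
tool_rot: [-3.14, -0.001, 3.056]
wrist_force: [4.4, 1.3, 3.7]
gripper_width: -0.0001
t 15.22 pos [0.6079 0.0335 0.2761] rpy [-3.140e+00 -1.000e-03  3.056e+00] F [4.4 1.3 3.7] w -0.0001 -> delta mm [-0.1 -0.6  1.5] roll 0.002
[-0.05860622  0.00064602  0.27613161]
```

View pics/wrist12.png

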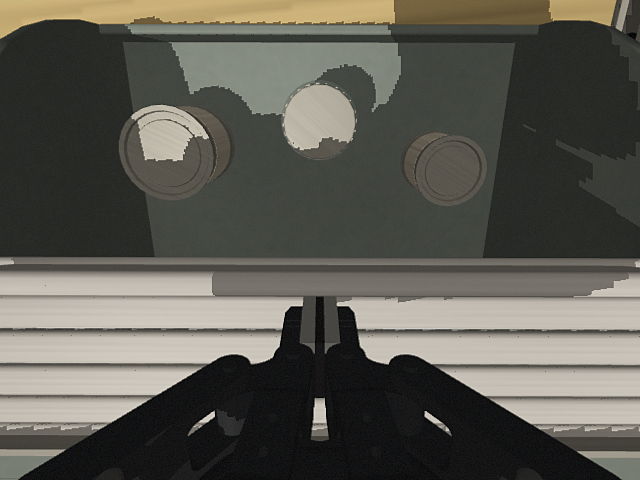

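The rail moves ahead of the fingertips at about 5 N, and the jar and tins are undisturbed. I'll continue along the arc.

```bash
python3 -m inch '[{"delta_pos":[9,0,4],"roll":0},{"delta_pos":[17,0,8],"roll":0},{"delta_pos":[26,0,12],"roll":0},{"delta_pos":[34,0,17],"roll":0},{"delta_pos":[42,0,22],"roll":0},{"delta_pos":[50,0,26],"roll":0},{"delta_pos":[58,0,32],"roll":0},{"delta_pos":[66,0,38],"roll":0}]'
python3 - <<'E'
from h import *
delta(T(*BIN,[-.1247,0,.2384])[0],3.054); print(inbin(env.state()['eef_pos']))
cv2.imwrite("pics/wrist13.png",env.camera("wrist")[:,:,::-1])
for q in (.7,.8,.9): print(q,proj("wrist",T(*BIN,cyl(.232,q+.07,0))))
E
```

```text
clock: 15.93
eef_pos: [0.5405, 0.0392, 0.2378]
tool_rot: [-3.139, -0.002, 3.056]
wrist_force: [3.2, 0.3, 3.3]
gripper_width: -0.0002
t 15.93 pos [0.5405 0.0392 0.2378] rpy [-3.139e+00 -2.000e-03  3.056e+00] F [3.2 0.3 3.3] w -0.0002 -> delta mm [-1.5 -0.4 -0.6] roll 0.002
[-0.12619181  0.00042624  0.23781688]
0.7 [[318.11822871 221.58929399]]
0.8 [[317.7937113  275.68256971]]
0.9 [[317.4584037  338.09473808]]
```

View pics/wrist13.png

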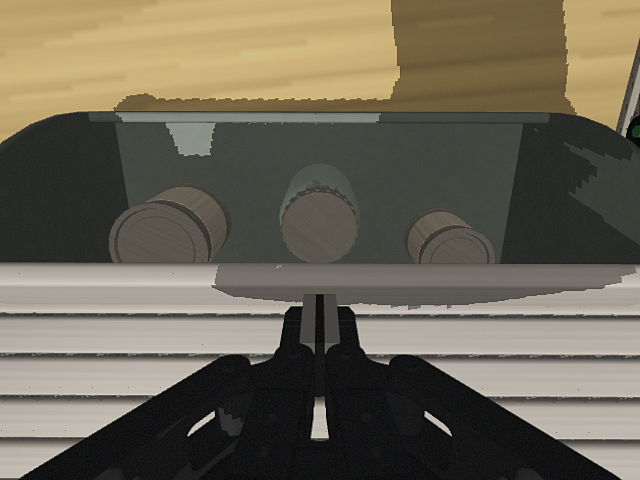

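Now I'll re-seat the fingertips on top of the rail's outer edge, so I can push downwards.

```bash
python3 -m inch '[{"delta_pos":[0,0,-12],"roll":0},{"delta_pos":[0,0,-25],"roll":0},{"delta_pos":[10,0,-25],"roll":0},{"delta_pos":[21,0,-25],"roll":0},{"delta_pos":[21,0,-20],"roll":0},{"delta_pos":[21,0,-16],"roll":0},{"delta_pos":[21,0,-16],"roll":0}]'
python3 - <<'E'
from h import *
delta(T(*BIN,[-.1605,0,.2366])[0],3.054); print(inbin(env.state()['eef_pos']))
E
```

```text
clock: 16.57
eef_pos: [0.5176, 0.0409, 0.2517]
tool_rot: [-3.139, -0.005, 3.056]
wrist_force: [-0.7, -0.6, -0.7]
gripper_width: -0.0001
t 16.57 pos [0.5176 0.0409 0.2517] rpy [-3.139 -0.005  3.056] F [-0.7 -0.6 -0.7] w -0.0001 -> delta mm [11.2 -0.  15.1] roll 0.002
[-1.49185261e-01  8.01068537e-05  2.51650585e-01]
```

```bash
python3 -m inch '[{"delta_pos":[4,0,6],"roll":0},{"delta_pos":[11,0,15],"roll":0},{"delta_pos":[18,0,22],"roll":0},{"delta_pos":[25,0,30],"roll":0},{"delta_pos":[32,0,38],"roll":0},{"delta_pos":[38,0,45],"roll":0},{"delta_pos":[43,0,53],"roll":0},{"delta_pos":[49,0,62],"roll":0}]'
python3 - <<'E'
from h import *
delta(T(*BIN,[-.2276,0,.1142])[0],3.054); print(inbin(env.state()['eef_pos']))
for n in("wrist","top","side"):cv2.imwrite(f"pics/{n}14.png",env.camera(n)[:,:,::-1])
for q in (.4,.45,.5,.55,.7): print(q,proj("wrist",T(*BIN,cyl(.232,q+.07,0))))
E
```

```text
clock: 17.23
eef_pos: [0.468, 0.0453, 0.1894]
tool_rot: [-3.139, -0.006, 3.057]
wrist_force: [-0.1, 2.4, 3.3]
gripper_width: -0.0001
t 17.23 pos [0.468  0.0453 0.1894] rpy [-3.139 -0.006  3.057] F [-0.1  2.4  3.3] w -0.0001 -> delta mm [28.3  0.2 75.3] roll 0.003
[-1.98929164e-01  7.90969072e-05  1.89392480e-01]
0.4 [[319.85672276 280.55627167]]
0.45 [[319.76519724 302.06137891]]
0.5 [[319.66297027 326.39726134]]
0.55 [[319.54962545 353.70496103]]
0.7 [[319.14182129 454.14241357]]
```

View pics/wrist14.png

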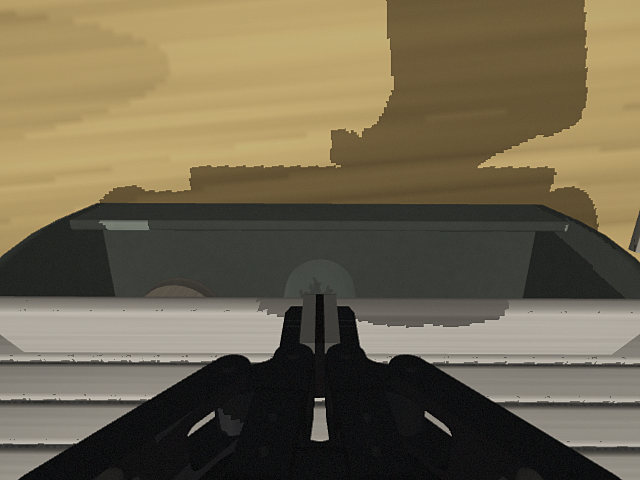

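View pics/side14.png

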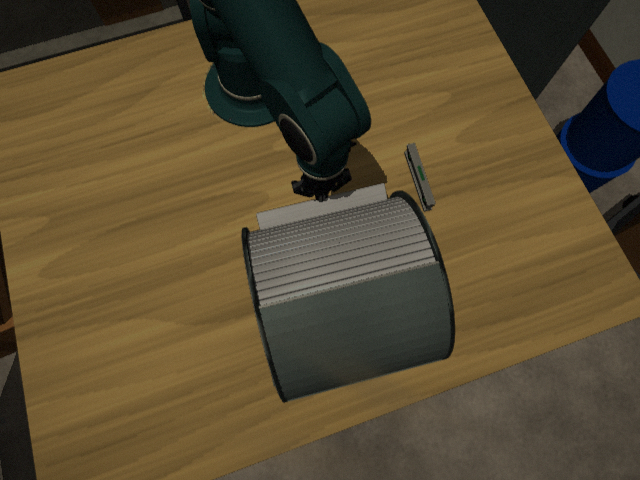

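The rail is at row 297 (q of about 0.44) with the tips on it. I'll carry on down.

```bash
python3 -m inch '[{"delta_pos":[5,0,9],"roll":0},{"delta_pos":[9,0,18],"roll":0},{"delta_pos":[13,0,27],"roll":0},{"delta_pos":[17,0,36],"roll":0},{"delta_pos":[21,0,46],"roll":0},{"delta_pos":[24,0,55],"roll":0},{"delta_pos":[26,0,65],"roll":0},{"delta_pos":[28,0,75],"roll":0}]'
python3 - <<'E'
from h import *
delta(T(*BIN,[-.228,0,.0902])[0],3.054); print(inbin(env.state()['eef_pos']))
for n in("wrist",):cv2.imwrite(f"pics/{n}15.png",env.camera(n)[:,:,::-1])
E
```

```text
clock: 18.05
eef_pos: [0.4392, 0.047, 0.1134]
tool_rot: [-3.138, -0.007, 3.057]
wrist_force: [-0.9, -0.8, 0.9]
gripper_width: 0.0002
t 18.05 pos [0.4392 0.047  0.1134] rpy [-3.138 -0.007  3.057] F [-0.9 -0.8  0.9] w 0.0002 -> delta mm [-0.   0.9 23.2] roll 0.003
[-0.22786001 -0.00077501  0.11344874]
```

View pics/wrist15.png

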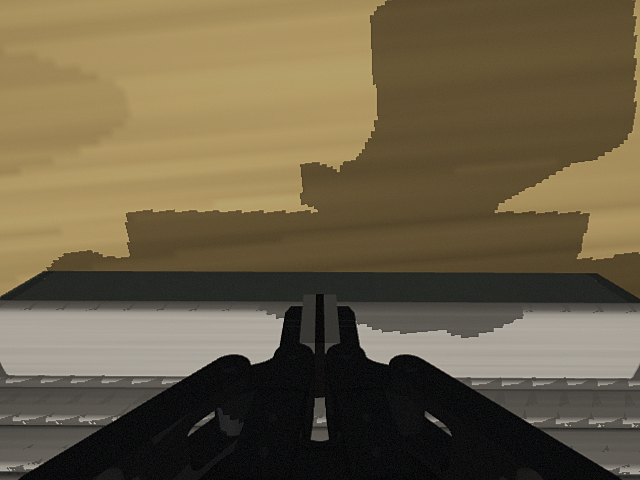

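Nearly there: the rail edge is at row 302. I'll go down the last 23 mm in small steps, watching the force.

```bash
python3 -m inch '[{"delta_pos":[0,0,5],"roll":0},{"delta_pos":[0,0,10],"roll":0},{"delta_pos":[0,0,14],"roll":0},{"delta_pos":[0,0,17],"roll":0},{"delta_pos":[0,0,19],"roll":0},{"delta_pos":[0,0,19],"roll":0}]'
python3 -m inch '[{"delta_pos":[0,0,1],"roll":0},{"delta_pos":[0,0,2],"roll":0},{"delta_pos":[0,0,2],"roll":0}]'
```

```text
clock: 18.6
eef_pos: [0.438, 0.0468, 0.0927]
tool_rot: [-3.138, -0.009, 3.057]
wrist_force: [0.1, 1.0, 0.0]
gripper_width: 0.0001
clock: 18.85
eef_pos: [0.4381, 0.0468, 0.0907]
tool_rot: [-3.138, -0.009, 3.057]
wrist_force: [0.3, -0.4, -0.6]
gripper_width: 0.0003
```

```bash
python3 -m inch '[{"delta_pos":[0,0,1],"roll":0},{"delta_pos":[0,0,1.5],"roll":0},{"delta_pos":[0,0,1.5],"roll":0}]'
```

```text
clock: 19.1
eef_pos: [0.4383, 0.0468, 0.0898]
tool_rot: [-3.138, -0.008, 3.057]
wrist_force: [-6.4, -0.7, 19.8]
gripper_width: 0.0002
```

The stop was met at TCP z = 0.0898 (expected 0.0902), at 20 N. I'll lift off and check.

```bash
python3 -m inch '[{"delta_pos":[0,0,-5],"roll":0},{"delta_pos":[2,0,-25],"roll":0},{"delta_pos":[10,0,-55],"roll":0},{"delta_pos":[25,0,-85],"roll":0},{"delta_pos":[45,0,-115],"roll":0},{"delta_pos":[60,0,-140],"roll":0},{"delta_pos":[70,0,-150],"roll":0},{"delta_pos":[70,0,-150],"roll":0}]'
python3 - <<'E'
from h import *
ps=env.camera_params("side")
for n in("side","top"):cv2.imwrite(f"pics/{n}16.png",env.camera(n)[:,:,::-1])
for q in (0,.04,.1):
  for n in("side","top"): print(q,n,proj(n,T(*BIN,[cyl(.232,q+.07,.15),cyl(.232,q+.07,-.15)])).round(1).tolist())
a=cv2.imread("pics/side16.png")[170:270,220:440];cv2.imwrite("pics/s16z.png",cv2.resize(a,None,fx=3.5,fy=3.5,interpolation=cv2.INTER_CUBIC))
s=env.state();print(s['clock'],s['wrist_force'],s['eef_pos'])
E
```

```text
clock: 19.77
eef_pos: [0.3695, 0.0533, 0.2425]
tool_rot: [-3.136, -0.004, 3.057]
wrist_force: [-0.2, 0.5, 0.4]
gripper_width: 0.0002
0 side [[374.8, 188.9], [257.8, 216.5]]
0 top [[242.6, 286.6], [375.9, 301.4]]
0.04 side [[375.4, 187.6], [257.4, 215.4]]
0.04 top [[241.8, 286.2], [376.4, 301.1]]
0.1 side [[376.3, 185.9], [256.9, 214.1]]
0.1 top [[240.8, 285.4], [377.1, 300.5]]
19.8667 [ 0.27909285  0.50768059 -1.33277608] [0.37010106 0.05290408 0.2404596 ]
```

View pics/s16z.png

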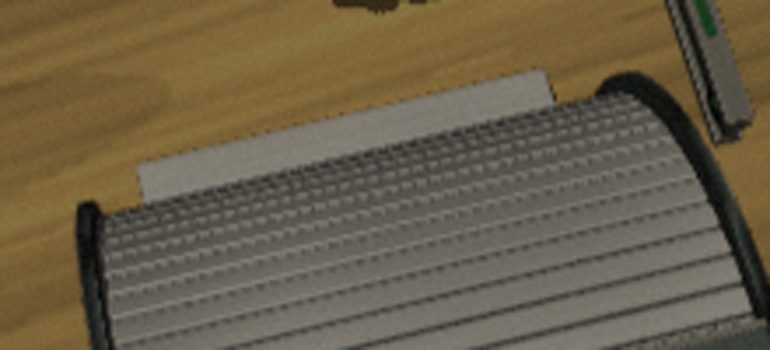

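View pics/top16.png

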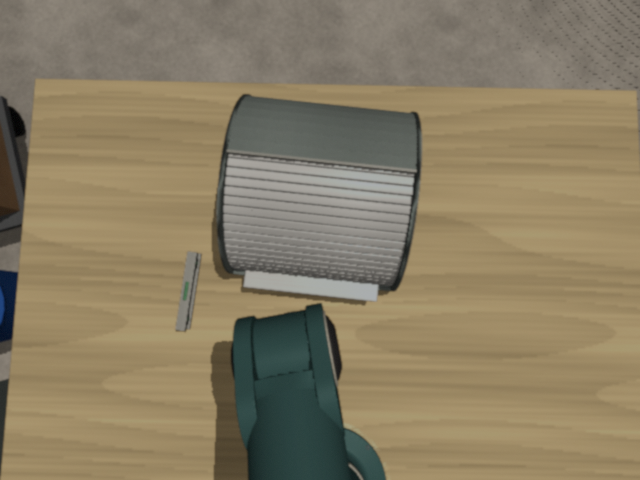

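The rail's outer-edge ends are at about (376,190) and (259,217) in the side view. For q = 0 the model predicts (375,189) and (258,216.5), so the cover is shut. The arm is clear and the level hasn't moved.

```bash
python3 -c "
from bench import env
print(env.hand_in())"
```

```text
the job is handed in; nothing more can be done
None
```

The jar is in the bin, standing upright between the two tins, and the cover is rolled fully shut. I handed the job in after about 20 s of the 67 s allowed; no verdict was reported.

- **Jar:** I lowered it until I felt the floor at z ≈ 0.076, eased off 1 mm and released it. It was set down about 130 mm in front of the bin's centre, on its middle line. The wrist camera showed it upright after release, and later pictures while the cover was closing showed it still standing. Once the cover was shut I could no longer see it.
- **Cover:** I pushed the rail forward from behind, then pressed down on its outer edge. It met a firm stop at 20 N with the tool at 0.0898 m, against an expected 0.0902 m. In the final side view the rail edge matches the fully shut prediction to about 1 px. That is roughly the change from 0 to 0.04 rad, so the firm stop is the stronger evidence that it is shut.
- **Tins and level:** The level was in the same place in the last top view as in the first. I saw no contact with the tins, but they are hidden now and I did not measure their final positions.
- **Arm:** It ended clear of everything, with the wrist force close to zero.
- **Disagreement:** The side, top and wrist cameras put the jar's starting x at about 0.433, 0.428 and 0.424 m. I used 0.426 m, and the grasp held.

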